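Moisture check of a library book stand

ROBOT

A 6-joint arm with a two-finger parallel gripper is mounted at the origin on the work surface. World frame = base frame: x ahead of the robot, y to its left, z up, the work surface at z = 0. Lengths are in m, angles in rad, forces in N, time in s.
With the tool pointing down it reaches from about 0.3 to 0.775 m from the base axis. Payload 14.6 kg.
Tool frame: the origin (TCP) lies midway between the tips of the shut fingers; the grasp point (between the pads) lies 19 mm behind it (ctrl.tcp_to_grasp is the z of the grasp point in the tool frame, in m); z points along the fingers, y is the line along which they close (so a half turn about z gives the same grasp; the last joint's range is limited). The gripper opens to 94 mm and grips with 3 to 60 N. Pads are 16 mm wide; open, the fingers measure 119 mm over their backs; the gripper's body (75 mm by 177 mm) begins 78 mm behind the grasp point.
Start: joints at [1.178, 0.3, 1.521, -0, 1.321, -0.067], TCP at [0.176, 0.521, 0.205] pointing down, gripper open.
Joint ranges: [-3.03, 3.03], [-0.79, 2.21], [0.23, 2.52], [-1.04, 4.18], [0, 3.07], [-2.55, 2.55]. Speed limits (rad/s): [2.22, 2.22, 2.57, 3.14, 3.14, 3.14].

INTERFACE

Orientations are given as [roll, pitch, yaw] about the fixed x, y, z axes, in that order (R = Rz(yaw) Ry(pitch) Rx(roll)).
In Python, from station import monitor, camera, ctrl gives the robot as it stands.
- The arm moves only by the tool apply_moves, never from a script. Its argument "plan" is one flat list of numbers, 4 for each row, row after row: the shift along the tool's x, y, z in mm, then the turn about the tool's z in rad. In form: [dx, dy, dz, spin, dx, dy, dz, spin, ...]. A call has 1 to 20 rows; each row shifts and turns the commanded pose from where the row before left it, along the tool's axes as they then stand; what a row does not reach is not made up. A row lasts 1/10 s, in which the tool goes at most 50 mm and 8.59 degrees, less where a joint would pass 70% of its speed; a pose out of reach is approached as far as the arm can. A call is refused whole if a number of a shift passes 50 or a number of a turn 0.15, either way. A call with a gripper value outside its range is refused whole. "hand" is the gripper command: -1 is shut, 1 is fully open, values between are in proportion, set as the call begins (left out, the last holds). The fingers move at their own pace and stop on an object; "squeeze" is the grip in N (left out, the last holds). Time passes only in rows, so rows that do not move let the fingers close. It gives the time, the measured TCP pose, the force, the opening and the grip force at its end, in the units of the state.
- monitor.get_obs(): the state, without advancing time (a new reading comes with each control period).
- camera(name): name is "scene" or "top"; returns a dict with "image" (400x640x3 uint8, red, green, blue), "range_z" (400x640 float32, m along the optical axis (not along the pixel's ray), 0 where there is no reading), "mtx" (3x3 intrinsics, pixels), "rvec" (rotation vector, rad) and "tvec" (3), from world to camera coordinates, as OpenCV has them. Camera axes: x right, y down, z forward; pixel columns grow to the right and rows downward; lengths in m; the calibration is good to about 2 mm. A picture is of the moment at which its call begins.
- ctrl.hand_in(): hands the job in; it is judged then, once.
The state is a dict: "time_s": time; "qpos": joint angles; "joint_vel": joint speeds; "tau": joint torques, N m; "ee_pos": TCP position; "eef_rot": TCP orientation; "force": force on the tool from outside, world axes, zero at the start; "moment": the same for the moment, N m; "grip_width": finger opening in m; "grip_force": force on a finger pad.
Only numpy, scipy, OpenCV 4.12 (cv2) and the standard library are available. Lean on these libraries where they do the work, as an engineer would, in place of code of your own. Each camera call takes 0.05 s, during which the arm holds its last target. There are 200 camera calls.

TASK

Take the moisture probe out of its holster and check it on the check block: press its spring tip gently onto the wide stud, then onto the narrow stud, about half a second each. Then hold the probe square to the sloping board of the book stand, its tip inside the pencilled ring (not the cross or the square), pressed lightly so that the spring tip is about half way in. Finish while still holding it there, keeping still, and leave everything else where it is.

Things in the scene. Friction and masses are not known exactly. Their poses are not given: they have to be found in the camera images.
- probe: Moisture probe, loose, 0.13 kg, upright and tip down in the holster. White body 24 x 24 mm square, 95 mm long; origin at the centre of the body's lower end, 45 mm above the table at first; z up along the axis, x and y square to the flat sides. Below it a round nose (14 mm across, 20 mm long), then an 8 mm round-ended steel rod, the spring tip, ending 38 mm below the origin when out.
- tip_end (a point): The very end of the probe's spring tip, on the probe's axis.
- tip (a joint): How far the spring tip is pushed into the probe, m: 0 out, 0.010 fully in (hard stop). The spring begins to give at about 1 N and is about 5 N half way and 9 N fully in (0.8 N per mm).
- holster: Black plastic holster fixed on the table: foot plate 90 x 90 mm, 4 mm thick, with a square tube 38 x 38 mm outside, 26 x 26 mm inside, top at 70 mm, ledge for the probe's body at 45 mm. The probe stands in it with 1 mm play, its upper 70 mm clear; it lifts straight out. Origin under its centre, z up. It and the check block may stand in each other's place.
- check_block: Black block fixed on the table, 60 (x) x 110 (y) x 30 mm high, with two flat-topped brass studs on its top, one at +y (wide) and one at -y (narrow). Origin under its centre, z up.
- wide_stud: The wide brass stud of the check block, a disc 24 mm across, 8 mm high, fixed; origin at the centre of its flat top, 38 mm above the table, z up.
- narrow_stud: The narrow brass stud of the check block, 12 mm across, 8 mm high, fixed; origin at the centre of its flat top, 38 mm above the table, z up.
- stand: Wooden book-display stand fixed on the table, about 210 deep (x) x 290 wide (y) mm; it carries the sloping board. Origin under its centre, z up; its low front edge is at its own -x.
- panel: The stand's sloping board, 210 x 290 mm, rigid, sloping up by 20 degrees from the stand's front (-x) to its back. Origin at the centre of its upper face, 75 mm above the table; z is square to the face, outward and up; x up the slope, y along the width. A ledge 12 mm high runs along its low front edge.
- ring_mark: Dark pencilled ring, about 26 mm across, on the board, half way up the slope. Origin at the ring's centre on the board's face; axes upright as the stand's. The ring, the cross and the square lie in a row along the board's width, about 85 mm apart, in any order.
- cross_mark: Dark pencilled diagonal cross, 24 mm, on the board (an old reading, not to be used). Origin at its centre.
- square_mark: Dark pencilled square, 24 mm, on the board (an old reading, not to be used). Origin at its centre.
- mug: Bystander: white mug, 76 mm across, 85 mm high; origin under its centre.
- tape_roll: Bystander: roll of tape lying flat, 90 mm across, 22 mm high; origin under its centre.
- torch: Bystander: black pocket torch lying down, 135 mm long along its x, 36 mm high; origin under it, near its middle.
- bait_station: Bystander: flat black bait box, 110 x 80 x 38 mm; origin under its centre.
- books: Bystander: three thin books in a stack, 210 x 150 x 48 mm; origin under its centre.
- stapler: Bystander: stapler, 140 mm long along its x, 42 mm high; origin under its middle.
- spray_can: Bystander: white can, 52 mm across, 120 mm high; origin under its centre.
Mind the look-alikes: they are no part of the job. Several things have the shape of the probe; the one meant has the colours described above.

How it is judged:
By the outcome, as a careful person would: the job done as asked, in the order asked, and still so for the second after the job is handed in, while the arm keeps its last pose, push and grip.
It also fails if it takes over 56 s, if anything falls off the work surface, if the arm or the gripper's body presses on something with over 40 N, if the wrist force passes 120 N, or if a joint passes its speed limit or range.

## Working session

There is one attempt and no reset: what is moved stays moved. The work goes in short steps, Python scripts to look and compute and a tool call to move; the robot and the scene stay as the last step left them, time stands still between calls to the robot, and variables do not carry over. Pictures are saved under pics/ and viewed, at most 10 in all, crops included, and the job is handed in when it is done.

Besides the shell and the picture viewer there is one more tool, called as name(argument=value, ...), one argument or row to a line, values as JSON. apply_moves: Moves the arm, as the interface text tells. Its arguments: {"type":"object","properties":{"plan":{"type":"array","items":{"type":"number"}},"hand":{"type":"number"},"squeeze":{"type":"number"}},"required":["plan"]}

```bash
mkdir -p pics; cat > h.py <<'E'
import numpy as np, cv2, pickle
from station import monitor, camera, ctrl
def snap(n,fn):
    c=camera(n); pickle.dump(c,open(fn+'.pkl','wb')); cv2.imwrite(f'pics/{fn}.png',c['image'][:,:,::-1]); return c
def pts(c):
    K=c['mtx'];R=cv2.Rodrigues(np.array(c['rvec'],float))[0];t=np.array(c['tvec'],float).ravel()
    z=c['range_z'];v,u=np.mgrid[:z.shape[0],:z.shape[1]]
    p=np.stack([(u-K[0,2])/K[0,0]*z,(v-K[1,2])/K[1,1]*z,z],-1)
    return (p-t)@R
def ray(c,u,v,h):
    K=c['mtx'];R=cv2.Rodrigues(np.array(c['rvec'],float))[0];t=np.array(c['tvec'],float).ravel()
    d=R.T@np.array([(u-K[0,2])/K[0,0],(v-K[1,2])/K[1,1],1]);o=-R.T@t
    return o+d*(h-o[2])/d[2]
E
python3 - <<'E'
from h import *
for n in('scene','top'):
    c=snap(n,n+'0'); print(c['tvec'],c['rvec'],c['mtx'][0])
print(monitor.get_obs(),ctrl.tcp_to_grasp)
E
```

```text
[ 0.0939214  -0.42045789  1.49555649] [ 1.61657131  2.20632164 -0.63526885] [452.59532006   0.         317.61357572]
[0.03197061 0.58812784 0.87186313] [ 2.19576947 -2.13240644  0.16116341] [375.36787102   0.         318.07640619]
{'time_s': 0.1, 'qpos': array([ 1.17842417e+00,  3.00367539e-01,  1.52154149e+00,  2.37447064e-05,
        1.32069937e+00, -6.65902442e-02]), 'joint_vel': array([ 0.00028951, -0.00219606, -0.00115209, -0.00102125,  0.00053224,
       -0.00033068]), 'tau': array([-5.05024018e-04, -5.32645833e+01, -3.53282225e+01,  7.08885561e-02,
        2.35523534e-02, -9.07132085e-05]), 'ee_pos': array([0.17592549, 0.520847  , 0.20495989]), 'eef_rot': array([-3.14058069e+00, -9.05376337e-05,  2.81580481e+00]), 'force': array([-0.67458804,  0.6906387 , -0.0334275 ]), 'moment': array([0.04317717, 0.00181605, 0.05042149]), 'grip_force': 0.0, 'grip_width': 0.0942047117671236} -0.0188
```

View pics/scene0.png

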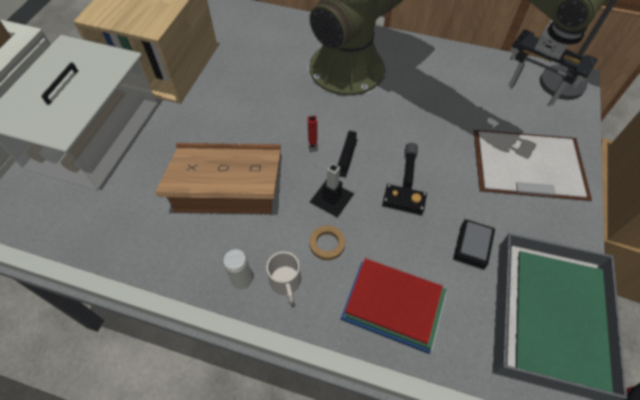

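View pics/top0.png

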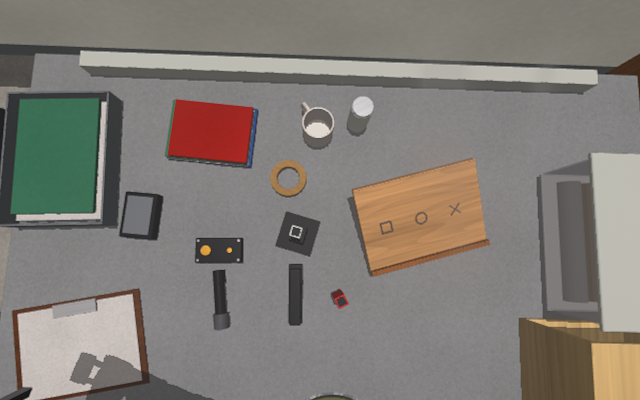

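The scene view shows the white probe standing in the black holster at about (333,180) and a red look-alike at (312,132). The check block is at (405,197), and the board marks run cross (191,168), ring (223,168), square (255,168). In the top view the holster and probe are at (297,233), the studs at (206,250) wide and (229,250) narrow, the ring at (421,218), the square at (387,228), the cross at (455,209) and the red look-alike at (340,298). The white one in the holster fits the description. I'll confirm it in a crop and measure.

```bash
python3 - <<'E'
from h import *
c=pickle.load(open('top0.pkl','rb'));P=pts(c);im=c['image'];s=pickle.load(open('scene0.pkl','rb'));Q=pts(s);si=s['image']
a=cv2.resize(im[190:320,180:480],None,fx=2.6,fy=2.6,interpolation=2)[:,:,::-1]
b=cv2.resize(si[120:220,280:440],None,fx=2.6,fy=2.6,interpolation=2)[:,:,::-1]
o=np.zeros((a.shape[0]+b.shape[0],a.shape[1],3),np.uint8);o[:a.shape[0]]=a;o[a.shape[0]:,:b.shape[1]]=b
cv2.imwrite('pics/crop1.png',o)
# probe top: points z>0.11 near holster
for n,X in(('top',P),('scene',Q)):
    print(n,'table z',np.median(X[200:205,325:345,2]) if n=='top' else '')
h0=ray(c,297,233,.07);print('holster rough',h0)
for n,X in(('top',P),('scene',Q)):
    m=(np.hypot(X[...,0]-h0[0],X[...,1]-h0[1])<.05)&(X[...,2]>.125)&(X[...,2]<.16)
    q=X[m]; 
    if len(q): print(n,len(q),q.mean(0),q.min(0),q.max(0),cv2.minAreaRect((q[:,:2]*1000).astype(np.float32)))
# studs
hsv=cv2.cvtColor(im,cv2.COLOR_RGB2HSV);m=cv2.inRange(hsv,(10,120,120),(30,255,255));m[:235]=0;m[265:]=0;m[:,:195]=0;m[:,245:]=0
n,l,st,ce=cv2.connectedComponentsWithStats(m)
for i in range(1,n): print('stud',st[i],ray(c,*ce[i],.038),np.median(P[l==i],0))
# scene studs
hs=cv2.cvtColor(si,cv2.COLOR_RGB2HSV);m=cv2.inRange(hs,(10,120,100),(30,255,255));m[:180]=0;m[215:]=0;m[:,:380]=0;m[:,430:]=0
n,l,st,ce=cv2.connectedComponentsWithStats(m)
for i in range(1,n): print('scene stud',st[i],ray(s,*ce[i],.038))
# panel plane
for X,poly in((P,np.array([[365,200],[465,172],[480,235],[378,262]])),(Q,np.array([[180,155],[275,155],[272,190],[172,186]]))):
    M=np.zeros(X.shape[:2],np.uint8);cv2.fillPoly(M,[poly],1);q=X[M>0];q=q[q[:,2]>.02]
    ctr=q.mean(0);U,S,V=np.linalg.svd(q-ctr,full_matrices=False);nn=V[2]*np.sign(V[2][2]);print('plane',ctr,nn,'tilt',np.degrees(np.arccos(nn[2])),'az',np.degrees(np.arctan2(nn[1],nn[0])),S[2]/np.sqrt(len(q)))
# marks
def marks(c,X,img,poly,ctr,nn):
    g=cv2.cvtColor(img,cv2.COLOR_RGB2GRAY);M=np.zeros(g.shape,np.uint8);cv2.fillPoly(M,[poly],1)
    bl=cv2.medianBlur(g,21);m=((bl.astype(int)-g>20)&(M>0)).astype(np.uint8)
    m=cv2.morphologyEx(m,cv2.MORPH_CLOSE,np.ones((3,3)));n,l,st,ce=cv2.connectedComponentsWithStats(m)
    for i in range(1,n):
        if st[i,4]>15:
            x,y,w,h=st[i,:4];print('mark',st[i],X[int(y+h/2),int(x+w/2)])
marks(c,P,im,np.array([[365,200],[465,172],[480,235],[378,262]]),0,0)
marks(s,Q,si,np.array([[180,155],[275,155],[272,185],[172,181]]),0,0)
E
```

```text
top table z 2.4835956639777812e-05
scene table z 
holster rough [0.49803927 0.09599433 0.07      ]
top 126 [0.4987828  0.09591467 0.1404744 ] [0.48536825 0.08319936 0.13035201] [0.51245204 0.10840725 0.14398279] ((498.80389404296875, 95.94231414794922), (23.3597412109375, 23.9494686126709), 74.84742736816406)
scene 119 [0.50247432 0.09860596 0.13728629] [0.48545547 0.08445865 0.12505898] [0.51487566 0.11165923 0.14506412] ((500.3218994140625, 98.30501556396484), (23.861547470092773, 25.78911018371582), 73.41837310791016)
stud [200 245  11  11  89] [0.45333983 0.31255443 0.038     ] [0.4530303  0.31254013 0.03818358]
stud [227 247   5   6  24] [0.45512812 0.25636006 0.038     ] [0.45454196 0.25643313 0.03751539]
scene stud [393 191   5   4  17] [0.4534032  0.25735498 0.038     ]
scene stud [412 193   9   9  65] [0.45139329 0.31303292 0.038     ]
plane [ 0.54168385 -0.19225339  0.07860092] [-0.79223241 -0.32860754  0.51418371] tilt 59.05709154388625 az -157.47197195624793 0.038110967496041405
plane [ 0.55359816 -0.17350586  0.08413216] [-0.68457599 -0.21930655  0.69516929] tilt 45.95929079769439 az -162.2369399934646 0.022491635264990394
mark [449 203  12  13  49] [ 0.56384184 -0.26912435  0.07716452]
mark [415 212  12  13  61] [ 0.5408569  -0.19061717  0.07325009]
mark [380 221  14  14  80] [ 0.51534382 -0.11128109  0.07388226]
mark [189 165   6   5  20] [ 0.56273491 -0.26658373  0.07646292]
mark [250 165  11   6  35] [ 0.51513753 -0.10860627  0.07547157]
```

View pics/crop1.png

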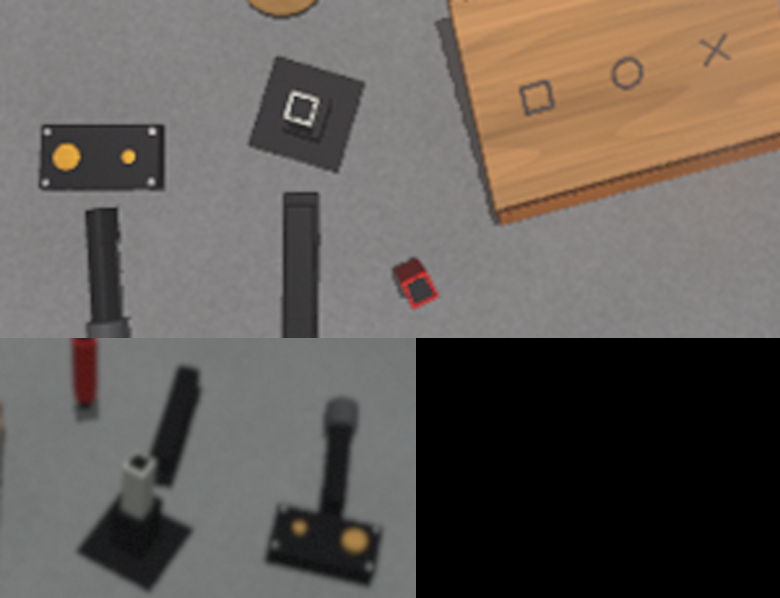

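The crop confirms it: the white square probe stands in the black holster, and the red one at (415,285) in the crop is loose and is the look-alike. The ring is the middle mark. Moves only shift and spin the tool, so the 20° lean has to come from pivoting the probe in the fingers, hooked on the stand's fixed ledge. First I go above the probe.

apply_moves(
  plan=[0,0,0,-0.0614,-30.2,-23.2,0,0,-30.2,-23.2,0,0,-30.2,-23.2,0,0,-30.2,-23.2,0,0,-30.2,-23.2,0,0,-30.2,-23.2,0,0,-30.2,-23.2,0,0,-30.2,-23.2,0,0,-30.2,-23.2,0,0,-30.2,-23.2,0,0,-30.2,-23.2,0,0,-30.2,-23.2,0,0,-30.2,-23.2,0,0,-30.2,-23.2,0,0,0,0,0,0,0,0,0,0],
  hand=1,
)

```text
time_s: 1.8
ee_pos: [0.4992, 0.0967, 0.205]
eef_rot: [-3.141, -0.001, 2.876]
force: [-0.4, 0.3, 0.4]
grip_width: 0.094
grip_force: 0.0
```

```bash
python3 - <<'E'
from h import *
o=monitor.get_obs();print(o['ee_pos'],o['eef_rot'],o['qpos'])
# robust plane
for n,poly in(('top0',np.array([[365,200],[465,172],[480,235],[378,258]])),('scene0',np.array([[182,155],[272,155],[270,188],[175,184]]))):
    c=pickle.load(open(n+'.pkl','rb'));X=pts(c)
    M=np.zeros(X.shape[:2],np.uint8);cv2.fillPoly(M,[poly],1);q=X[M>0];q=q[(q[:,2]>.03)&(q[:,2]<.13)]
    for _ in range(6):
        ctr=q.mean(0);V=np.linalg.svd(q-ctr,full_matrices=False)[2];nn=V[2]*np.sign(V[2][2]);d=np.abs((q-ctr)@nn);q=q[d<max(.003,2*np.median(d))]
    r=np.array([.541,-.1905]);z=ctr[2]-(nn[:2]@(r-ctr[:2]))/nn[2]
    print(n,len(q),nn,np.degrees(np.arccos(nn[2])),np.degrees(np.arctan2(-nn[1],-nn[0])),'z at ring',z)
    K=(421,218) if n=='top0' else (223.5,168)
    # mark centres by ray on plane z~.075
    if n=='top0':
        for nm,uv in(('cross',(454.5,209)),('ring',(420.5,218)),('square',(386.5,227.5))): print(nm,ray(c,*uv,.075))
    else:
        for nm,uv in(('cross',(191.5,167.5)),('ring',(223.5,168)),('square',(255,168))): print(nm,ray(c,*uv,.075))
E
```

```text
[0.49916217 0.09667986 0.20497532] [-3.14133287e+00 -9.64354279e-04  2.87576155e+00] [ 1.19203228e-01  2.08263424e-01  1.63692052e+00  1.26119797e-04
  1.29740004e+00 -1.18579624e+00]
top0 6380 [-0.32834868 -0.09723817  0.93953812] 20.025865664107574 16.496288167036102 z at ring 0.07563543424666373
cross [ 0.56404187 -0.26879096  0.075     ]
ring [ 0.54067963 -0.18893267  0.075     ]
square [ 0.51640299 -0.1098896   0.075     ]
scene0 2925 [-0.32939746 -0.09778171  0.9391145 ] 20.096623353934664 16.53353269591552 z at ring 0.07517065128556623
cross [ 0.56373768 -0.26790744  0.075     ]
ring [ 0.53983069 -0.18739234  0.075     ]
square [ 0.51483638 -0.10878325  0.075     ]
```

apply_moves(
  plan=[0,0,25,0,0,0,25,0,0,0,25,0,0,0,20,0,0,0,12,0,0,0,7,0,0,0,0,0,0,0,0,0],
)

```text
time_s: 2.6
ee_pos: [0.4996, 0.0973, 0.0922]
eef_rot: [3.141, 0.001, 2.877]
force: [-0.3, -0.0, 0.6]
grip_width: 0.094
grip_force: 0.0
```

apply_moves(
  plan=[0,0,0,0,0,0,0,0,0,0,0,0,0,0,0,0,0,0,0,0,0,0,0,0,0,0,0,0,0,0,0,0,0,0,0,0,0,0,0,0],
  hand=-1,
  squeeze=30,
)

```text
time_s: 3.6
ee_pos: [0.4993, 0.0971, 0.0914]
eef_rot: [3.142, -0.0, 2.877]
force: [-0.3, -0.3, 0.0]
grip_width: 0.024
grip_force: 30.0
```

apply_moves(
  plan=[0,0,-12,0,0,0,-22,0,0,0,-22,0,0,0,-24,0,0,0,0,0,12.7,24.5,0,0,12.7,24.5,0,0,12.7,24.5,0,0,12.7,24.5,0,0,12.7,24.5,0,0,12.7,24.5,0,0,12.7,24.5,0,0,12.7,24.5,0,0,0,0,15,0,0,0,15,0,0,0,10,0,0,0,0,0,0,0,0,0],
)

```text
time_s: 5.4
ee_pos: [0.4525, 0.3127, 0.1316]
eef_rot: [-3.141, -0.0, 2.877]
force: [0.6, -0.5, -1.7]
grip_width: 0.0236
grip_force: 30.0
```

```bash
python3 - <<'E'
from h import *
o=monitor.get_obs();print(o['time_s'],o['ee_pos'],o['force'],o['grip_width'])
s=snap('scene','scene1');t=snap('top','top1')
a=cv2.resize(s['image'][110:230,340:470],None,fx=4,fy=4,interpolation=2)[:,:,::-1];cv2.imwrite('pics/crop2.png',a)
E
```

```text
5.4 [0.45252341 0.31267409 0.13159631] [ 0.61311839 -0.48633778 -1.74976459] 0.023614993296823993
```

View pics/crop2.png

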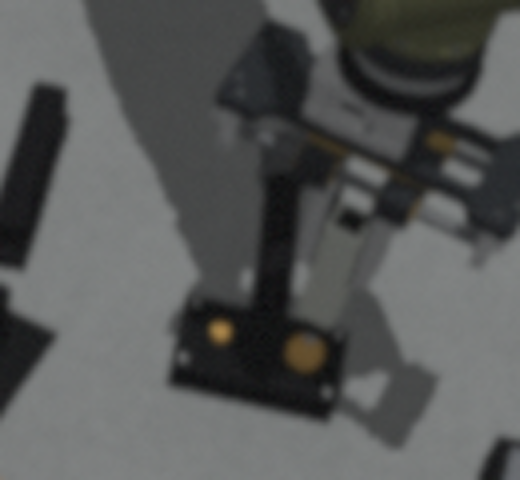

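The probe is upright above the wide stud, which is at (305,350) in the crop, and the tip lands near its centre. Press.

apply_moves(
  plan=[0,0,4,0,0,0,3,0,0,0,2,0,0,0,2,0,0,0,2,0,0,0,0,0,0,0,0,0,0,0,0,0],
)

```text
time_s: 6.3
ee_pos: [0.4525, 0.3128, 0.1186]
eef_rot: [3.141, 0.0, 2.877]
force: [-1.6, -1.4, 3.1]
grip_width: 0.024
grip_force: 30.0
```

apply_moves(
  plan=[0,0,0,0,0,0,0,0,0,0,0,0,0,0,0,0,0,0,-5,0,0,0,-10,0,0,0,-5,0,-5.4,-17.9,0,0,-5.4,-17.9,0,0,-5.5,-17.8,0,0,0,0,0,0,0,0,5,0,0,0,5,0,0,0,0,0],
)

```text
time_s: 7.7
ee_pos: [0.4537, 0.2572, 0.1275]
eef_rot: [-3.141, -0.001, 2.878]
force: [0.2, -0.8, -1.8]
grip_width: 0.024
grip_force: 30.0
```

```bash
python3 - <<'E'
from h import *
s=snap('scene','scene2')
a=cv2.resize(s['image'][130:220,360:450],None,fx=5,fy=5,interpolation=2)[:,:,::-1];cv2.imwrite('pics/crop3.png',a)
E
```

```text
(no output)
```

View pics/crop3.png

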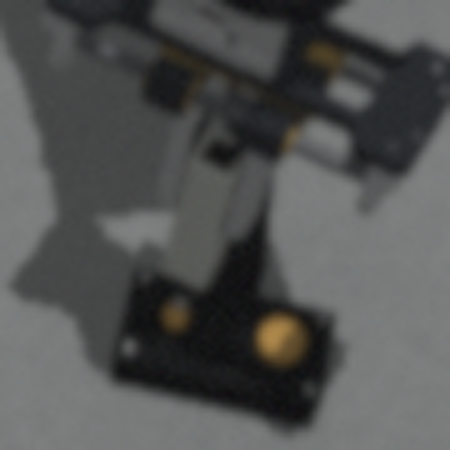

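The steel tip at (183,300) is just above the narrow stud at (175,318), in line along the lean of the view. Press.

apply_moves(
  plan=[0,0,3,0,0,0,2,0,0,0,2,0,0,0,2,0,0,0,0,0,0,0,0,0,0,0,0,0],
)

```text
time_s: 8.45
ee_pos: [0.4542, 0.2569, 0.1196]
eef_rot: [3.141, 0.0, 2.877]
force: [-1.0, 0.4, 1.9]
grip_width: 0.0239
grip_force: 30.0
```

apply_moves(
  plan=[0,0,0,0,0,0,0,0,0,0,0,0,0,0,0,0,0,0,-5,0,0,0,-15,0,0,0,-20,0,0,0,-20,0,0,0,0,-0.0924,0,0,0,-0.0924,0,0,0,-0.0924,0,0,0,-0.0924,0,0,0,-0.0924,0,0,0,-0.0924],
)

```text
time_s: 9.85
ee_pos: [0.4541, 0.2566, 0.1795]
eef_rot: [-3.141, -0.0, -2.848]
force: [0.3, 0.3, -0.9]
grip_width: 0.024
grip_force: 30.0
```

apply_moves(
  plan=[8.93,-32.2,0,0,8.93,-32.2,0,0,8.93,-32.2,0,0,8.93,-32.2,0,0,8.93,-32.2,0,0,8.93,-32.2,0,0,8.93,-32.2,0,0,8.93,-32.2,0,0,8.93,-32.2,0,0,8.93,-32.2,0,0,8.93,-32.2,0,0,8.93,-32.2,0,0,8.93,-32.2,0,0,8.93,-32.2,0,0,0,0,0,0,0,0,0,0],
)

```text
time_s: 11.45
ee_pos: [0.4629, -0.2112, 0.1792]
eef_rot: [3.141, -0.001, -2.853]
force: [-0.2, -0.3, -1.1]
grip_width: 0.0238
grip_force: 30.0
```

```bash
python3 - <<'E'
from h import *
o=monitor.get_obs();print(o['time_s'],o['ee_pos'],o['eef_rot'],o['force'],o['qpos'])
# profile of front edge in stand frame from first pictures
e=np.array([.9583,.2857]);f=np.array([-.2857,.9583]);r=np.array([.540,-.188])
for n in('top0','scene0'):
    X=pts(pickle.load(open(n+'.pkl','rb'))).reshape(-1,3);d=X[:,:2]-r;a=d@e;b=d@f
    m=(abs(b)<.06)&(a>-.125)&(a<-.07)
    for lo in np.arange(-.124,-.07,.004):
        k=m&(a>=lo)&(a<lo+.004)
        if k.sum(): print(n,round(lo*1000),k.sum(),np.round(np.percentile(X[k,2],[5,50,95])*1000,1))
E
```

```text
11.45 [ 0.4629036  -0.21121016  0.17923682] [ 3.14104255e+00 -6.46655585e-04 -2.85287295e+00] [-0.15122305 -0.33382001 -1.10055726] [-5.00014385e-01  2.32648975e-01  1.66911696e+00 -7.51542866e-05
  1.24067273e+00 -2.35950585e+00]
top0 -124 75 [-2.3  0.5  3.3]
top0 -120 78 [-1.9  0.7  3.1]
top0 -116 78 [-1.9  0.2  3.2]
top0 -112 70 [-2.1  0.5  3.5]
top0 -104 50 [48.8 51.3 54.4]
top0 -100 81 [50.1 52.5 54.8]
top0 -96 84 [51.6 53.9 56.3]
top0 -92 111 [44.7 50.1 55.6]
top0 -88 87 [41.5 44.6 47. ]
top0 -84 78 [43.7 45.8 48. ]
top0 -80 85 [44.6 47.3 49.8]
top0 -76 83 [46.1 48.8 50.8]
top0 -72 40 [47.8 50.2 51.9]
scene0 -104 7 [49.  50.1 51. ]
scene0 -100 38 [49.9 52.5 54.5]
scene0 -96 39 [48.8 54.  56.1]
scene0 -92 115 [41.4 49.4 55.7]
scene0 -88 68 [41.9 46.9 57. ]
scene0 -84 40 [43.1 44.9 49.8]
scene0 -80 35 [44.6 46.1 48.8]
scene0 -76 39 [46.2 48.2 50.4]
scene0 -72 13 [46.9 48.7 51.5]
```

apply_moves(
  plan=[0,0,15,0,0,0,15,0,0,0,10,0,0,0,5,0,0,0,3.5,0,1.5,0,0,0,1.5,0,0.5,0,1.5,0,0,0,1,0,0,0,0,0,0,0],
  squeeze=10,
)

```text
time_s: 12.45
ee_pos: [0.4581, -0.2126, 0.1307]
eef_rot: [-3.141, 0.001, -2.852]
force: [0.4, 0.2, -0.7]
grip_width: 0.024
grip_force: 10.0
```

apply_moves(
  plan=[1.5,0,0.5,0,2,0,0.5,0,4.5,0,0.2,0,4.5,0,0.3,0,0,0,0,0,0,0,0,0],
)

```text
time_s: 13.05
ee_pos: [0.4457, -0.2161, 0.1289]
eef_rot: [3.141, -0.0, -2.852]
force: [0.8, -0.4, -0.4]
grip_width: 0.0237
grip_force: 10.0
```

```bash
cat > tilt.py <<'E'
from h import *
import sys
# probe tilt in stand frame from white pixels below/above the fingers
e=np.array([.9583,.2857]);f=np.array([-.2857,.9583])
def run(tag):
    o=monitor.get_obs();tcp=o['ee_pos'];print(o['time_s'],tcp,o['force'])
    for n in('top','scene'):
        c=snap(n,n+tag);X=pts(c);im=c['image'].astype(int)
        d=X[...,:2]-tcp[:2];a=d@e;b=d@f;z=X[...,2]
        m=(abs(b)<.0125)&(abs(a)<.07)&(z>tcp[2]-.055)&(z<tcp[2]+.075)
        print(n,m.sum())
        for lo in np.arange(tcp[2]-.055,tcp[2]+.07,.010):
            k=m&(z>=lo)&(z<lo+.010)
            if k.sum()>2: print(' z %.0f n%d a %s col %s'%(lo*1000-tcp[2]*1000,k.sum(),np.round(np.percentile(a[k],[5,50,95])*1000,1),im[k].mean(0).astype(int)))
run(sys.argv[1])
E
python3 tilt.py 3; python3 - <<'E'
import cv2
s=cv2.imread('pics/scene3.png')[90:230,160:330];t=cv2.imread('pics/top3.png')[170:310,340:490]
a=cv2.resize(s,None,fx=4,fy=4,interpolation=2);cv2.imwrite('pics/crop4.png',a)
E
```

```text
13.05 [ 0.44572018 -0.21612419  0.12886451] [ 0.82176932 -0.40572019 -0.41458378]
top 44
 z -45 n9 a [15.6 20.1 20.6] col [100  93  86]
 z -35 n12 a [16.2 19.2 20.1] col [97 91 84]
 z -25 n10 a [15.3 17.9 18.6] col [98 91 84]
 z -15 n8 a [15.9 17.  18. ] col [94 86 78]
 z -5 n5 a [15.6 16.  16.4] col [83 75 68]
scene 324
 z -55 n6 a [14.6 17.3 17.8] col [46 45 42]
 z -45 n21 a [17.9 20.2 22.4] col [84 86 82]
 z -35 n27 a [16.5 19.1 21.8] col [96 99 94]
 z -25 n22 a [15.7 18.1 20.5] col [94 97 92]
 z -15 n26 a [13.5 16.7 18.4] col [93 95 91]
 z -5 n27 a [ 9.2 16.9 19.5] col [92 94 90]
 z 5 n25 a [12.6 14.6 17.3] col [91 93 89]
 z 15 n26 a [11.9 14.2 16.9] col [91 93 89]
 z 25 n30 a [ 9.1 13.  16.5] col [90 92 88]
 z 35 n29 a [ 9.2 12.3 14.9] col [90 92 87]
 z 45 n71 a [-10.6   3.4  12.5] col [68 70 67]
 z 55 n7 a [-5.4 -0.8  8. ] col [57 58 58]
 z 65 n7 a [-5.8  2.6  9.7] col [61 62 62]
```

View pics/crop4.png

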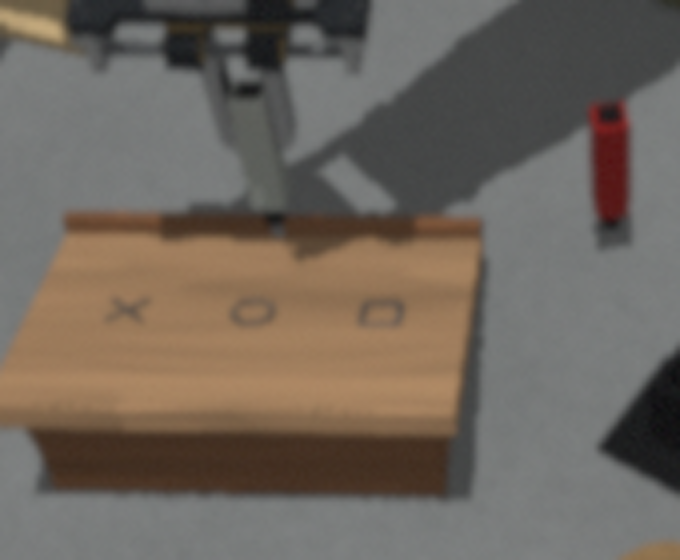

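The picture shows the tip hooked on the ledge at about (277,225) and the probe leaning about 5.6°, so the pivot works. I'll continue the arc.

apply_moves(
  plan=[4.3,0,0.6,0,4.3,0,0.8,0,4.3,0,0.9,0,4.3,0,1.0,0,4.3,0,1.2,0,4.2,0,1.3,0,0,0,0,0,0,0,0,0],
)

```text
time_s: 13.95
ee_pos: [0.4211, -0.2235, 0.123]
eef_rot: [3.141, -0.001, -2.852]
force: [-0.9, -0.2, -1.9]
grip_width: 0.0238
grip_force: 10.0
```

```bash
python3 tilt.py 4
```

```text
13.95 [ 0.42107302 -0.22347318  0.12297025] [-0.8511433  -0.19225902 -1.91165468]
top 192
 z -55 n8 a [34.6 37.9 39.6] col [79 70 64]
 z -45 n7 a [15.7 21.7 35.4] col [101  95  88]
 z -35 n36 a [14.9 35.2 38. ] col [114 108 101]
 z -25 n33 a [13.8 32.2 34.9] col [114 108  99]
 z -15 n36 a [15.8 29.  31.3] col [114 108 100]
 z -5 n31 a [13.9 25.6 27.5] col [110 104  97]
 z 5 n32 a [15.5 22.3 24.2] col [101  93  86]
 z 15 n9 a [16.1 19.7 21.1] col [89 81 74]
scene 361
 z -55 n18 a [32.6 37.5 42. ] col [41 39 37]
 z -45 n11 a [26.8 36.4 38.7] col [68 70 67]
 z -35 n27 a [33.3 36.4 40.4] col [112 114 110]
 z -25 n33 a [19.7 32.9 36.7] col [109 112 107]
 z -15 n33 a [24.9 29.9 34.5] col [115 118 112]
 z -5 n32 a [20.7 26.9 30.5] col [111 113 108]
 z 5 n29 a [19.6 23.  26.5] col [104 106 102]
 z 15 n35 a [15.2 20.9 24. ] col [96 98 94]
 z 25 n32 a [11.5 15.8 19.3] col [94 96 92]
 z 35 n37 a [ 2.8 12.5 16.2] col [91 93 89]
 z 45 n59 a [-9.   5.9 12.1] col [75 77 74]
 z 55 n10 a [-9.2  1.8 12.4] col [66 67 66]
 z 65 n5 a [-4.5 -0.1  7.9] col [59 59 59]
```

```bash
cat > fit.py <<'E'
from h import *
import sys
e=np.array([.9583,.2857]);f=np.array([-.2857,.9583])
def fit(tag,tcp):
    for n in('top','scene'):
        X=pts(pickle.load(open(n+tag+'.pkl','rb')))
        d=X[...,:2]-tcp[:2];a=d@e;b=d@f;z=X[...,2]-tcp[2]
        t0=np.tan(np.radians(20 if len(sys.argv)<9 else 0)); 
        m=(abs(b)<.009)&(z>-.038)&(z<.035)&(abs(a-(.0245-.34*(z)))<.010)
        A=np.c_[np.ones(m.sum()),z[m],b[m]];y=a[m]
        for _ in range(8):
            p=np.linalg.lstsq(A,y,rcond=None)[0];r=abs(y-A@p);k=r<max(.002,2*np.median(r));A,y=A[k],y[k]
        print(n,len(y),'tilt %.2f yawerr %.2f'%(np.degrees(np.arctan(-p[1])),np.degrees(np.arctan(p[2]))),p[0]*1000,r.std()*1000)
o=monitor.get_obs();print(o['time_s'],o['ee_pos'],o['eef_rot'],o['force']);fit(sys.argv[1],o['ee_pos'])
E
python3 fit.py 4
```

```text
14.05 [ 0.42124458 -0.22337723  0.12298719] [ 3.14128781e+00 -5.39793669e-04 -2.85150827e+00] [ 0.44881715 -0.04421725 -1.66289985]
top 95 tilt 19.24 yawerr -0.96 26.072666732714456 0.31062488307796754
scene 113 tilt 18.19 yawerr -4.32 26.696633102050733 0.5576491887792018
```

apply_moves(
  plan=[1.2,0,0.4,0,1.0,0,0.4,0,0,0,0,0],
)

```text
time_s: 14.35
ee_pos: [0.4193, -0.224, 0.1224]
eef_rot: [3.142, 0.0, -2.852]
force: [0.9, 0.1, -0.8]
grip_width: 0.0239
grip_force: 10.0
```

apply_moves(
  plan=[0,0,0,0,0,0,0,0,0,0,0,0,0,0,-5,0,0,0,-12,0,0,0,-14,0,0,0,-14,0,-14,0,0,0,-14,0,0,0,-14,0,0,0,-14,0,0,0,-14,0,0,0,-14,0,0,0,0,0,0,0,0,0,0,0],
  squeeze=45,
)

```text
time_s: 15.85
ee_pos: [0.4997, -0.1998, 0.1669]
eef_rot: [3.141, -0.001, -2.851]
force: [1.6, 0.8, -0.0]
grip_width: 0.0235
grip_force: 45.0
```

```bash
python3 tilt.py 5 >/dev/null; python3 fit.py 5; python3 - <<'E'
import cv2,numpy as np
s=cv2.imread('pics/scene5.png')[100:200,170:290];t=cv2.imread('pics/top5.png')[170:270,360:480]
a=np.vstack([cv2.resize(x,None,fx=5,fy=3*5/5*1.0 if 0 else 3,interpolation=2) if 0 else cv2.resize(x,None,fx=3,fy=3,interpolation=2) for x in(s,t)]);cv2.imwrite('pics/crop5.png',a)
E
```

```text
15.95 [ 0.49942584 -0.20010977  0.16720463] [ 3.14139342e+00 -3.51151900e-04 -2.85173019e+00] [ 0.27620045  0.29754571 -0.73225545]
top 49 tilt 18.35 yawerr -1.35 27.866339437922626 0.24743191874987647
scene 136 tilt 19.47 yawerr -0.66 27.044719899815906 0.5831868257542683
```

View pics/crop5.png

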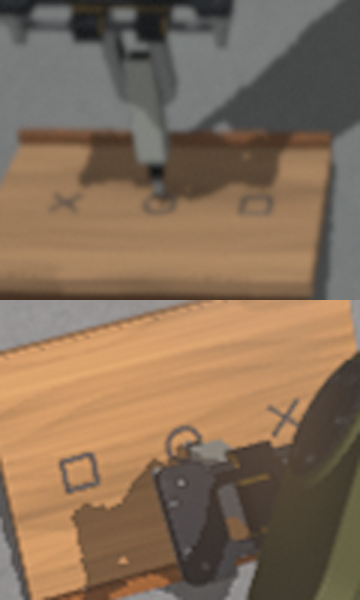

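The scene crop shows the leaning probe with its tip at (158,190), just above the ring at (160,203), and clear of the cross and the square. I'll refine the tilt with a few averaged frames.

```bash
cat > fit2.py <<'E'
from h import *
e=np.array([.9583,.2857]);f=np.array([-.2857,.9583])
o=monitor.get_obs();tcp=o['ee_pos'];print(o['time_s'],tcp)
for n in('top','scene'):
    C=[camera(n) for _ in range(4)];c=C[0];c['range_z']=np.mean([k['range_z'] for k in C],0);pickle.dump(c,open(n+'avg.pkl','wb'))
    X=pts(c);d=X[...,:2]-tcp[:2];a=d@e;b=d@f;z=X[...,2]-tcp[2]
    for zl,zh in((-.038,.036),(-.036,0.015)):
        m=(abs(b)<.010)&(z>zl)&(z<zh)&(abs(a-(.0275-.34*z))<.006)
        A=np.c_[np.ones(m.sum()),z[m]];y=a[m]
        for _ in range(8):
            p=np.linalg.lstsq(A,y,rcond=None)[0];r=abs(y-A@p);k=r<max(.0012,2.5*np.median(r));A,y=A[k],y[k]
        print(n,len(y),'tilt %.2f'%np.degrees(np.arctan(-p[1])),p[0]*1000,np.std(r)*1000,'b',b[m].min(),b[m].max())
    # white top/body b extent
    m=(z>-.03)&(z<.0)&(abs(a-.03)<.03)&(abs(b)<.04);print(' b med',np.percentile(b[m],[2,50,98])*1000, ' ztop',)
# tip prediction vs ring in scene pixels
K=c['mtx'];R=c['rvec'];t=c['tvec']
for L in (.098,.103):
    th=np.radians(19.2);G=tcp+[0,0,.0188]
    ax=(27.3-12/np.cos(th)-18.8*np.tan(th))/1000
    tip=np.r_[G[:2]+e*(ax+L*np.sin(th)),G[2]-L*np.cos(th)]
    print('tip',L,tip,cv2.projectPoints(tip,R,t,K,None)[0].ravel())
E
python3 fit2.py
```

```text
15.95 [ 0.49942584 -0.20010977  0.16720463]
top 58 tilt 19.73 26.979481011207653 0.19716536556756448 b -0.009517598027671766 0.009858190576210502
top 58 tilt 19.73 26.979481011207653 0.19716536556756448 b -0.009517598027671766 0.009858190576210502
 b med [-9.86942736  4.60566553 11.82445036]  ztop
scene 194 tilt 19.81 27.291293219645254 0.406812443126419 b -0.00993829260213862 0.009884510595440519
scene 138 tilt 19.83 27.296722485652875 0.4271023177323539 b -0.00993829260213862 0.009884510595440519
 b med [-10.30875848   3.05838323  12.94608617]  ztop
tip 0.098 [ 0.53802164 -0.18860312  0.09345575] [222.12826364 163.16084808]
tip 0.103 [ 0.5395974  -0.18813333  0.08873387] [222.36442754 164.7555787 ]
```

apply_moves(
  plan=[4.5,0,0,0,-1.37,0,3.76,0,-1.37,0,3.76,0,-0.68,0,1.88,0,-0.68,0,1.88,0,0,0,0,0,0,0,0,0],
)

```text
time_s: 17.05
ee_pos: [0.4994, -0.2001, 0.1561]
eef_rot: [3.142, -0.0, -2.852]
force: [-0.1, -0.6, -1.1]
grip_width: 0.0236
grip_force: 45.0
```

```bash
cat > fz.py <<'E'
from h import *
n=np.array([-.328,-.098,.9397]);F=[];T=[]
for _ in range(12):
    c=camera('scene');o=monitor.get_obs();F.append(o['force']);T.append(o['ee_pos'])
F=np.array(F);print(o['time_s'],np.mean(T,0),F.mean(0),'normal',(F@n).mean(),(F@n).std())
pickle.dump(c,open('scenef.pkl','wb'));cv2.imwrite('pics/scenef.png',c['image'][:,:,::-1])
E
python3 fz.py
```

```text
17.65 [ 0.49939474 -0.20016225  0.15613957] [-0.2786563  -0.1255278  -1.12709173] normal -0.9554271093658081 0.42560424070878267
```

apply_moves(
  plan=[-0.68,0,1.88,0,-0.68,0,1.88,0,-0.34,0,0.94,0,0,0,0,0,0,0,0,0],
)

```text
time_s: 18.15
ee_pos: [0.501, -0.1997, 0.1514]
eef_rot: [-3.142, -0.0, -2.852]
force: [0.0, 0.1, 0.1]
grip_width: 0.0236
grip_force: 45.0
```

```bash
python3 fz.py
```

```text
18.75 [ 0.50099399 -0.19967649  0.15140674] [-0.66305485 -0.11662665  0.00216334] normal 0.23094428985011026 0.2932142211067684
```

apply_moves(
  plan=[-0.68,0,1.88,0,-0.68,0,1.88,0,-0.27,0,0.75,0,0,0,0,0,0,0,0,0],
)

```text
time_s: 19.25
ee_pos: [0.5026, -0.1992, 0.147]
eef_rot: [-3.142, -0.0, -2.852]
force: [-2.1, -0.3, 3.3]
grip_width: 0.0238
grip_force: 45.0
```

```bash
python3 fz.py; python3 fit2.py; python3 - <<'E'
import cv2
s=cv2.imread('pics/scenef.png')[110:200,170:280]
cv2.imwrite('pics/crop6.png',cv2.resize(s,None,fx=6,fy=6,interpolation=2))
E
```

```text
19.85 [ 0.50257916 -0.19921484  0.14691698] [-2.13010613 -0.21865279  3.54126839] normal 4.04783269412184 0.7131521585319917
19.85 [ 0.50259834 -0.1992052   0.14688281]
top 48 tilt 19.46 27.018579429701212 0.17508470686234973 b -0.009521784259418487 0.009770739277393553
top 48 tilt 19.46 27.018579429701212 0.17508470686234973 b -0.009521784259418487 0.009770739277393553
 b med [-9.4982793   4.30245122 11.73256294]  ztop
scene 159 tilt 19.97 27.122056407363143 0.3372025199526263 b -0.0099796814952869 0.009910167301084967
scene 112 tilt 19.63 27.26677978067043 0.31665700355894477 b -0.009979078587401767 0.009910167301084967
 b med [-10.35143995   3.54988554  13.01772471]  ztop
tip 0.098 [ 0.54119414 -0.18769856  0.07313393] [223.30336589 168.7911463 ]
tip 0.103 [ 0.54276991 -0.18722877  0.06841205] [223.53339632 170.35048893]
```

View pics/crop6.png

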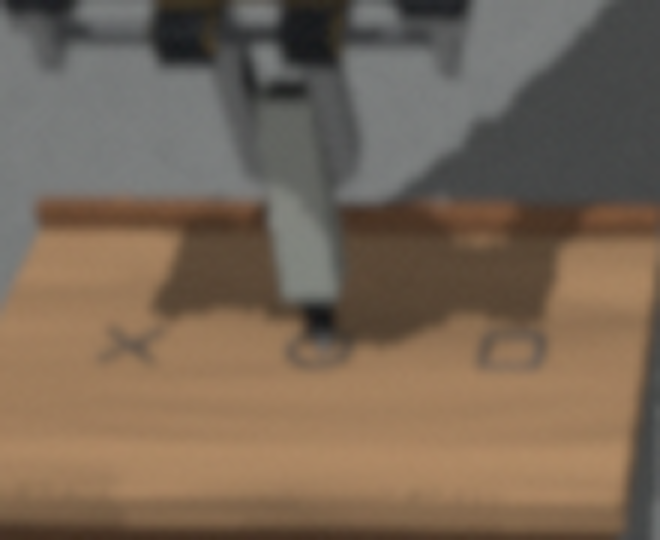

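The tip at (320,342) sits inside the ring, which is centred at about (320,350). The probe leans 19.7° and presses with 5.0 N, so the tip is about half way in. Handing in.

```bash
python3 -c "
from station import ctrl
print(ctrl.hand_in())"
```

```text
the job is handed in; nothing more can be done
None
```

The job is handed in at about 20 s: I pressed the probe on the wide stud, then the narrow stud. It is now held in the ring, square to the board within about half a degree and pressed with about 5 N, so the tip is about half way in.

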